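Draw the hot slide tray from the drying oven with the pull hook

TASK

The slide tray in the little drying oven is hot, so do not touch it with the gripper: take the pull hook from its rest, put its prong down through the loop on the front of the tray, and draw the tray along its runners until it is wholly out of the oven and lies flat on the cooling shelf. Then lay the hook back in its rest the way it lay, and leave the other things on the bench alone.

Things in the scene. Friction and masses are not known exactly. Their poses are not given: they have to be found in the camera images.
- oven: Small white drying oven, fixed, 140 deep (x) x 188 wide (y) x 185 mm high, glass door swung back flat on its roof. Origin on the bench under the chamber's centre, z up, -x pointing out of the open front. Front face at x = -70 mm; opening from y = -64 to 64 mm and from the chamber floor, z = 40 mm, to z = 140 mm. A control column with a dial stands beside the opening at y = -64 to -116 mm.
- shelf_mid (a point): Middle of the cooling shelf's top: dark plate 104 mm wide, level with the chamber floor (z = 40 mm), running from the oven's face 135 mm outward. This point is 136 mm from the oven's centre along -x. Axes as the oven's. End lip 7 mm high, inner face 65 mm from here along -x. Two runners 8 mm high, 89 mm apart, go from the chamber to the lip and guide the tray.
- slide_tray: Open steel tray with three glass slides fixed in it, 105 long (x) x 82 wide (y) x 22 mm high, about 0.26 kg, loose. It stands in the oven between the runners, axes along the oven's, front (-x) near the opening. Origin under the middle of its floor. Over shelf_mid it is well out on the shelf; its back leaves the oven 13 mm before that, and the lip stops it 12 mm beyond.
- tray_loop (a point): Centre of the opening of the tray's pull loop: a horizontal D-shaped loop of 6 mm steel rod on the middle of the tray's front, 66.5 mm ahead (-x) of the tray's origin and 16 mm above its underside. Clear opening 22 mm wide (y) and 24 mm long (x). The rod reaches 3 mm above and below this point; below the rod there are 13 mm of free space.
- pull_hook: Pull hook, 207 mm long, 0.11 kg, loose: black flat-sided grip, x = -64 to 48 mm, 18 mm wide (y), 24 mm high (z), then a straight 6 mm steel rod along +x on the same axis, its end bent down into a prong. Origin on the axis, in the grip near the centre of mass: grasp here, across y. x towards the prong, z up (prong points along -z).
- prong_tip (a point): Lower end of the hook's prong, 140 mm ahead (+x) of the hook's origin and 42 mm below its axis. The prong is a straight round 6 mm bar, 33 mm long.
- rest: Rest for the hook, fixed: grey base plate 150 x 70 x 8 mm, two wire forks open upward: at x = -50 mm (23 mm free width, under the grip's tail) and x = 70 mm (7 mm free at the bottom, 11 mm at rod height, under the rod), both flaring to z = 95 mm. Origin on the bench, z up. The hook lies in it with its origin 78 mm straight above this one, axes along the rest's, prong at +x hanging down.
- oil_bottle: Small amber dropper bottle with black cap, 30 mm across and 71 mm high, loose, standing near the front edge of the bench; origin under its base. A bystander.
- coverslip_box: Small pale box, 37 x 37 x 18 mm, loose; origin under its base. A bystander.
- tissue_pack: Flat teal pack, 56 x 78 x 10 mm, loose; origin under its base. A bystander.

How it is judged:
On the way, in this order (a step that is already met when the one before it is completed fails the run):
1. The pull hook has been lifted clear of its rest (z of pull_hook in the frame of rest above 0.1 m), for 0.1 s.
2. The hook's prong stands down through the tray's loop (horizontal distance between prong_tip and tray_loop below 0.015 m and z of prong_tip in the frame of tray_loop between -0.018 and -0.003 m), for 0.1 s.
3. The tray has been drawn wholly out of the oven, the prong still in its loop (x of slide_tray in the frame of oven below -0.1235 m and horizontal distance between prong_tip and tray_loop below 0.018 m and z of prong_tip in the frame of tray_loop below 0 m), for 0.05 s.
At the end, for the whole second after the job is handed in: The slide tray lies flat on the cooling shelf, at rest, its back edge clear of the oven's front face; the pull hook lies at rest in both forks of its rest as at the start, within 15 mm of its first place seen from above and 6 mm in height, prong hanging down at the same end (x of slide_tray in the frame of oven between -0.155 and -0.1235 m and z of slide_tray in the frame of oven between 0.037 and 0.043 m and angle between slide_tray's own z axis and vertical below 0.04 rad and linear speed of each of slide_tray, pull_hook below 0.01 m/s and horizontal distance between pull_hook and rest below 0.015 m and z of pull_hook in the frame of rest between 0.072 and 0.083 m and angle between pull_hook's own z axis and vertical below 0.15 rad and x of prong_tip in the frame of rest above 0.12 m); the robot touches nothing.
It fails at once if The gripper touches the hot tray (contact force between any of the fingers, the arm and slide_tray above 0.5 N).
It fails at once if The tray is tipped (more than about 15 degrees) (angle between slide_tray's own z axis and vertical above 0.26 rad).
It fails at once if A bystander (dropper bottle, cover slip box, tissue pack) is moved by more than 20 mm or tipped over (distance of any of oil_bottle, coverslip_box, tissue_pack from where it was at the start of the episode above 0.02 m or angle between oil_bottle's own z axis and vertical above 0.6 rad).
It also fails if it takes over 56 s, if anything falls off the work surface, if the arm or the gripper's body presses on something with over 40 N, if the wrist force passes 120 N, or if a joint passes its speed limit or range.

ROBOT

A 6-joint arm with a two-finger parallel gripper is mounted at the origin on a cart in front of the work surface, level with it; the furniture and walls round the work are solid. World frame = base frame: x ahead of the robot, y to its left, z up, the work surface at z = 0. Lengths are in m, angles in rad, forces in N, time in s.
With the tool pointing down it reaches from about 0.35 to 0.775 m from the base axis. Payload 5.5 kg.
Tool frame: the origin (TCP) lies between the finger pads; the fingertips stand 17 mm ahead of it and the grasp point (between the pads) lies 2 mm behind it (env.finger_overhang is the distance from the TCP to the fingertips, in m); z points along the fingers, y is the line along which they close (so a half turn about z gives the same grasp; the last joint's range is limited). The gripper opens to 85 mm and grips with 20 to 120 N. Pads are 22 mm wide; open, the fingers measure 114 mm over their backs; the gripper's body (76 mm by 85 mm) begins 54 mm behind the grasp point. The pads swing forward as they close: fully open they stand 13 mm farther back than shut.
Start: joints at [-1.319, 0.313, 0.046, 1.304, 0, 1.431], TCP at [0.22, -0.531, 0.248] pointing down, gripper open.
Joint ranges: [-2.76, 2.76], [-0.86, 1.69], [-1.03, 1.26], [-2.2, 2.34], [-1.47, 1.5], [-3.14, 3.14]. Speed limits (rad/s): [2.57, 2.57, 3.14, 3.14, 3.14, 3.14].

INTERFACE

Orientations are given as a unit quaternion [w, x, y, z].
In Python, from workcell import env gives the robot as it stands. The module is installed in compiled form; this text tells all that it offers.
- The arm moves only by the shell command python3 -m pendant 'ROWS' [FORCE]. ROWS is JSON, a list of rows, each a list of 5 numbers: the gripper's target within -1 to 1 (fully open at 1, half-way at 0, shut at -1), then the shift along the tool's x, y, z in m, then the turn about the tool's z in rad. A call has 1 to 8 rows; each row shifts and turns the commanded pose from where the row before left it, along the tool's axes as they then stand; what a row does not reach is not made up. A row lasts 1/8 s, in which the tool goes at most 62.5 mm and 10.7 degrees, less where a joint would pass 70% of its speed; a pose out of reach is approached as far as the arm can. A call with a gripper value outside its range is refused whole. The fingers move at their own pace and stop on an object; FORCE is the grip in N (left out, the last holds). Time passes only in rows, so rows that do not move let the fingers close. It gives the time, the measured TCP pose, the force, the opening and the grip force at its end, in the units of the state.
- env.get_state(): the state, without advancing time (a new reading comes with each control period).
- env.read_camera(name): name is "scene" or "top" or "wrist"; returns the picture (480x640x3 uint8, red, green, blue); there is no depth.
- env.calibration(name): a dict with "K" (3x3 intrinsics, pixels), "T" (4x4, takes a point from camera to world coordinates); the wrist camera has in their place "tool_from_camera" (4x4, takes a point from camera to tool coordinates, whose origin is the TCP and whose axes are the flange's). Camera axes: x right, y down, z forward; pixel columns grow to the right and rows downward; lengths in m; the calibration is good to about 2 mm. A picture is of the moment at which its call begins: read the wrist's pose just before it. calibration takes no time and is no camera call.
- env.hand_in(): hands the job in; it is judged then, once.
Trained networks look in the newest picture that a camera, given by its name, has taken for a name from the list of things; names that differ only in an ending like _2 or _b are one class to them, and where a whole thing is asked for, a point or a joint stands for the part that bears it (a point fixed in the world has none). Each returns a list of dicts, best first, with "score" (0 to 1); they miss things now and then, are a little off and sometimes report something else, mostly with a low value. They report only what shows in the picture. A call takes as long as a camera call.
- env.recognise(camera, label): "centre" ([column, row] in pixels, amid what is visible of it).
The state is a dict: "clock": time; "joint_pos": joint angles; "qvel": joint speeds; "tau": joint torques, N m; "tcp_pos": TCP position; "orientation": TCP orientation; "wrist_force": force on the tool from outside, world axes, zero at the start; "ft_torque": the same for the moment, N m; "finger_gap": finger opening in m; "grip_force": force on a finger pad.
Only numpy, scipy, OpenCV 4.12 (cv2) and the standard library are available. Lean on these libraries where they do the work, as an engineer would, in place of code of your own. Each camera call takes 0.05 s, during which the arm holds its last target. There are 200 camera calls.

## Working session

There is one attempt and no reset: what is moved stays moved. The work goes in short steps, Python scripts to look and compute and a shell command to move; the robot and the scene stay as the last step left them, time stands still between calls to the robot, and variables do not carry over. Pictures are saved under pics/ and viewed, at most 10 in all, crops included, and the job is handed in when it is done.

```bash
mkdir -p pics
cat > h.py <<'E'
import numpy as np,cv2
from workcell import env
def ray(cam,px,z):
    c=env.calibration(cam);K=np.array(c["K"]);T=np.array(c["T"])
    d=T[:3,:3]@np.linalg.solve(K,[px[0],px[1],1]);o=T[:3,3]
    return o+d*(z-o[2])/d[2]
def proj(cam,p):
    c=env.calibration(cam);K=np.array(c["K"]);T=np.array(c["T"])
    q=K@(T[:3,:3].T@(np.array(p)-T[:3,3]));return q[:2]/q[2]
E
python3 - <<'E'
from h import *
s=env.get_state();print(s["tcp_pos"],s["orientation"],s["clock"])
Z=dict(oven=.18,slide_tray=.05,tray_loop=.056,pull_hook=.078,prong_tip=.036,rest=.008,shelf_mid=.04,oil_bottle=.04,coverslip_box=.018,tissue_pack=.01)
for cam in("top","scene"):
    im=env.read_camera(cam);cv2.imwrite(f"pics/{cam}0.png",im[:,:,::-1])
    for n,z in Z.items():
        for r in env.recognise(cam,n)[:2]: print(cam,n,round(r["score"],2),np.round(r["centre"],1),ray(cam,r["centre"],z).round(3))
    print(np.array(env.calibration(cam)["T"]).round(3))
print(env.calibration("wrist"))
E
```

```text
[ 0.21943779 -0.5309696   0.24742226] [-8.91590761e-04  9.80872500e-01  1.94649274e-01 -5.48323692e-05] 0.0
top oven 0.85 [479.8 234.9] [ 0.459 -0.303  0.18 ]
top oven 0.4 [158.  269.2] [0.401 0.256 0.18 ]
top slide_tray 0.79 [455.1 233.5] [ 0.484 -0.292  0.05 ]
top tray_loop 0.79 [451.3 234.8] [ 0.481 -0.283  0.056]
top pull_hook 0.6 [160.3 261.4] [0.427 0.285 0.078]
top prong_tip 0.85 [162.8 262.3] [0.431 0.293 0.036]
top rest 0.77 [176.1 264.4] [0.43  0.274 0.008]
top rest 0.3 [301.6 292.8] [0.37  0.016 0.008]
top shelf_mid 0.66 [480.8 233.8] [ 0.485 -0.346  0.04 ]
top oil_bottle 0.44 [270.2 296.1] [0.362 0.076 0.04 ]
top coverslip_box 0.91 [303.6 290.2] [0.375 0.011 0.018]
[[-4.000e-03 -9.870e-01  1.600e-01  3.020e-01]
 [-1.000e+00  4.000e-03 -1.000e-03 -3.200e-02]
 [ 0.000e+00 -1.600e-01 -9.870e-01  1.095e+00]
 [ 0.000e+00  0.000e+00  0.000e+00  1.000e+00]]
scene oven 0.75 [383.6 198.5] [ 0.4   -0.138  0.18 ]
scene slide_tray 0.87 [381.8 213.1] [ 0.503 -0.334  0.05 ]
scene tray_loop 0.85 [379.4 212.8] [ 0.503 -0.32   0.056]
scene tray_loop 0.39 [239.9 338.5] [0.439 0.268 0.056]

[... 340 characters left out ...]
issue_pack 0.85 [374.1 276.9] [ 0.39  -0.098  0.01 ]
[[-0.823 -0.275  0.498 -0.025]
 [-0.569  0.388 -0.725  0.694]
 [ 0.007 -0.879 -0.476  0.552]
 [ 0.     0.     0.     1.   ]]
{'K': array([[344.3859527 ,   0.        , 315.39810858],
       [  0.        , 344.3859527 , 238.06522104],
       [  0.        ,   0.        ,   1.        ]]), 'tool_from_camera': array([[ 9.17388097e-05, -9.57290026e-01, -2.89129379e-01,
         7.40831205e-02],
       [ 9.99999962e-01,  1.29721087e-05,  2.74343397e-04,
        -6.55930394e-04],
       [-2.58875580e-04, -2.89129393e-01,  9.57289991e-01,
        -1.25379097e-01],
       [ 0.00000000e+00,  0.00000000e+00,  0.00000000e+00,
         1.00000000e+00]])}
```

View pics/top0.png

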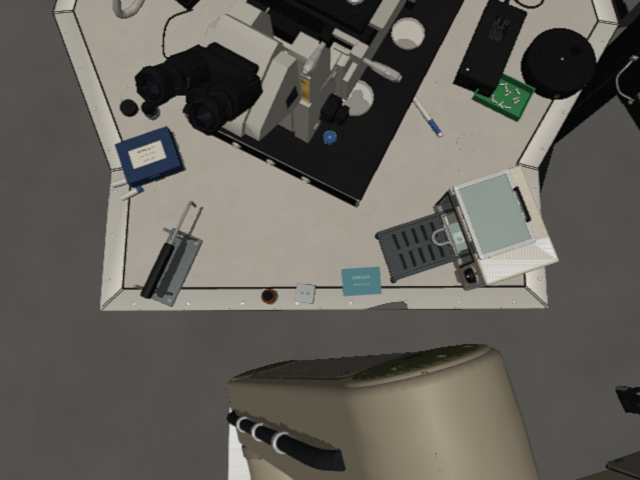

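View pics/scene0.png

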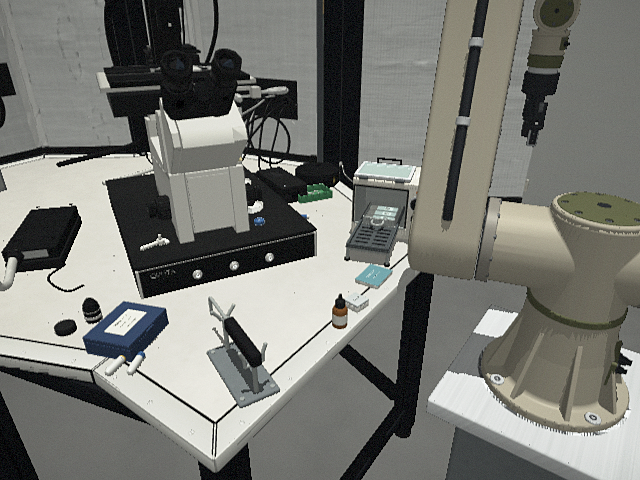

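The top view shows the hook on its rest at lower left: grip about (157,272), rod going to the prong bend at about (197,203). The oven is at lower right, with the shelf about (380–450, 215–280) and the loop about (438,237). I'll zoom in on both.

Run:
```python
import cv2,numpy as np
im=cv2.imread("pics/top0.png")
a=cv2.resize(im[190:315,130:230],None,fx=4,fy=4,interpolation=cv2.INTER_CUBIC)
b=cv2.resize(im[190:315,370:470],None,fx=4,fy=4,interpolation=cv2.INTER_CUBIC)
cv2.imwrite("pics/z0.png",np.hstack([a,b]))
```

```text
(no output)
```

View pics/z0.png

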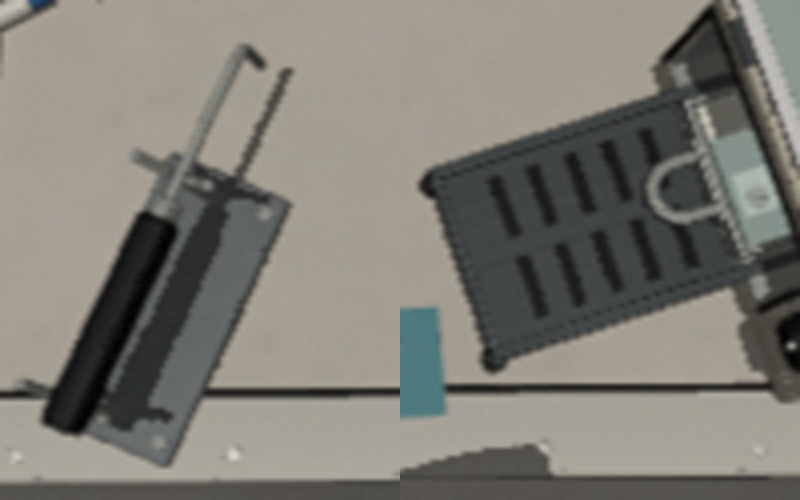

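Run:
```python
from h import *
L=lambda x,y,z:ray("top",(130+x/4,190+y/4),z)[:2]
R=lambda x,y,z:ray("top",(370+(x-400)/4,190+y/4),z)[:2]
rod=[L(168,200,.081),L(237,62,.081)]
g=[L(65,415,.09),L(157,215,.09)]
pl=[L(290,207,.008),L(168,465,.008)]
for n,q in(("rod",rod),("grip",g),("plate",pl)):
    d=q[1]-q[0];print(n,q,np.linalg.norm(d),np.degrees(np.arctan2(d[1],d[0])))
u=(rod[1]-rod[0]);u/=np.linalg.norm(u)
print("bend end",L(245,48,.081),"from tail+64",g[0]+64e-3*u,"from gripfront-48",g[1]-.048*u, "bend-137",L(245,48,.081)-.140*u)
A,B=R(433,178,.045),R(492,357,.045)
d=A-B;print("shelf end",A,B,np.linalg.norm(d),np.degrees(np.arctan2(d[1],d[0])))
for n,q in(("edge1",[R(433,178,.048),R(690,97,.048)]),("edge2",[R(500,357,.048),R(745,268,.048)])):
    d=q[1]-q[0];print(n,np.linalg.norm(d),np.degrees(np.arctan2(d[1],d[0])))
print("loop",R(686,188,.056), "arc outer",R(647,193,.056),"tray front top",R(690,103,.062),R(745,262,.062))
for n,z in dict(oil_bottle=.04,tissue_pack=.01).items(): pass
```

```text
rod [array([0.46843986, 0.26300927]), array([0.53655744, 0.23217868])] 0.07476984444042689 -24.351904695017158
grip [array([0.36455496, 0.30462443]), array([0.45972021, 0.26535182])] 0.10295029419673225 -22.424868348976783
plate [array([0.47645858, 0.2209267 ]), array([0.34410714, 0.27852356])] 0.14434092764313214 156.48223131019157
bend end [0.5435468  0.22852571] from tail+64 [0.42286089 0.27823468] from gripfront-48 [0.41599077 0.28514413] bend-137 [0.41600258 0.28625328]
shelf end [ 0.48377924 -0.13938727] [ 0.39387497 -0.16673534] 0.09397178184609876 16.91928827715806
edge1 0.13628142771466026 -72.58762697779237
edge2 0.13024254216821005 -70.39503665183085
loop [ 0.47632933 -0.26349981] arc outer [ 0.47389935 -0.24408645] tray front top [ 0.51804249 -0.26581988] [ 0.43845551 -0.28961897]
```

```bash
cat >> h.py <<'E'
def pose():
    s=env.get_state();w,x,y,z=s["orientation"]
    from scipy.spatial.transform import Rotation as R
    return np.array(s["tcp_pos"]),R.from_quat([x,y,z,w]).as_matrix(),s
def yaw(M): return np.degrees(np.arctan2(M[1,0],M[0,0]))
def plan(wps,start=None):
    """wps: (x,y,z,yawdeg,nrows)"""
    if start is None:
        p,M,_=pose();y=yaw(M)
    else: p,y=np.array(start[:3]),start[3]
    for X,Y,Z,ty,n in wps:
        d=(np.array([X,Y,Z])-p)/n;dy=((ty-y+180)%360-180)/n
        for i in range(n):
            a=np.radians(y);print("[%.4f,%.4f,%.4f,%.4f]"%(d[0]*np.cos(a)+d[1]*np.sin(a),d[0]*np.sin(a)-d[1]*np.cos(a),-d[2],-np.radians(dy)),end=",")
            y+=dy
        p=np.array([X,Y,Z]);print()
def st():
    p,M,s=pose();print("t%.2f"%s["clock"],p.round(4),"yaw%.2f"%yaw(M),"z",M[:,2].round(3),"F",np.round(s["wrist_force"],1),"gap%.4f"%s["finger_gap"],"gf%.1f"%s["grip_force"])
E
python3 -c "
from h import *
plan([(.43,-.1,.25,94,8),(.419,.283,.22,156.5,8)])"
```

```text
[0.0449,-0.0398,-0.0002,-0.1561],[0.0505,-0.0323,-0.0002,-0.1561],[0.0550,-0.0241,-0.0002,-0.1561],[0.0580,-0.0152,-0.0002,-0.1561],[0.0597,-0.0060,-0.0002,-0.1561],[0.0599,0.0033,-0.0002,-0.1561],[0.0587,0.0126,-0.0002,-0.1561],[0.0560,0.0216,-0.0002,-0.1561],
[0.0479,0.0020,0.0037,-0.1364],[0.0471,0.0085,0.0037,-0.1364],[0.0456,0.0148,0.0037,-0.1364],[0.0431,0.0208,0.0037,-0.1364],[0.0399,0.0265,0.0037,-0.1364],[0.0359,0.0317,0.0037,-0.1364],[0.0313,0.0363,0.0037,-0.1364],[0.0261,0.0402,0.0037,-0.1364],
```

```bash
python3 -m pendant '[[1,0.045,-0.040,0,-0.156],[1,0.050,-0.032,0,-0.156],[1,0.055,-0.024,0,-0.156],[1,0.058,-0.015,0,-0.156],[1,0.060,-0.006,0,-0.156],[1,0.060,0.003,0,-0.156],[1,0.059,0.013,0,-0.156],[1,0.056,0.022,0,-0.156]]'
python3 -m pendant '[[1,0.048,0.002,0.004,-0.136],[1,0.047,0.008,0.004,-0.136],[1,0.046,0.015,0.004,-0.136],[1,0.043,0.021,0.004,-0.136],[1,0.040,0.026,0.004,-0.136],[1,0.036,0.032,0.004,-0.136],[1,0.031,0.036,0.004,-0.136],[1,0.026,0.040,0.004,-0.136]]'
cat >> h.py <<'E'
def wsetup():
    p,M,s=pose();c=env.calibration("wrist");t=np.array(c["tool_from_camera"])
    T=np.eye(4);T[:3,:3]=M;T[:3,3]=p;return np.array(c["K"]),T@t
def wray(px,z,KT=None):
    K,T=KT or wsetup()
    d=T[:3,:3]@np.linalg.solve(K,[px[0],px[1],1]);o=T[:3,3];return o+d*(z-o[2])/d[2]
def wproj(p,KT=None):
    K,T=KT or wsetup();q=K@(T[:3,:3].T@(np.array(p)-T[:3,3]));return q[:2]/q[2]
E
python3 - <<'E'
from h import *
st();im=env.read_camera("wrist").copy()
cv2.imwrite("pics/w1raw.png",im[:,:,::-1])
o=np.array([.419,.283]);a=np.radians(-23.5);u=np.array([np.cos(a),np.sin(a)])
for d in(-.064,0,.048,.137):
    q=wproj([*(o+u*d),.078]);print(d,q);cv2.circle(im,tuple(int(v) for v in q),4,(255,0,0),-1)
cv2.imwrite("pics/w1.png",im[:,:,::-1])
E
```

```text
clock: 2.1
tcp_pos: [0.4317, -0.0983, 0.2487]
orientation: [0.001, 0.681, 0.733, 0.0]
wrist_force: [1.2, -0.1, 0.5]
finger_gap: 0.0856
grip_force: 0.0
clock: 3.1
tcp_pos: [0.4202, 0.2845, 0.2163]
orientation: [0.0, 0.203, 0.979, 0.0]
wrist_force: [0.6, -0.7, -0.6]
finger_gap: 0.0854
grip_force: 0.0
t3.10 [0.4202 0.2845 0.2163] yaw156.56 z [ 0.001  0.    -1.   ] F [ 0.6 -0.7 -0.6] gap0.0854 gf0.0
-0.064 [306.52458248 150.27088985]
0 [306.39255426 233.28122773]
0.048 [306.30467959 288.53082893]
0.137 [306.16233821 378.02538196]
```

View pics/w1.png

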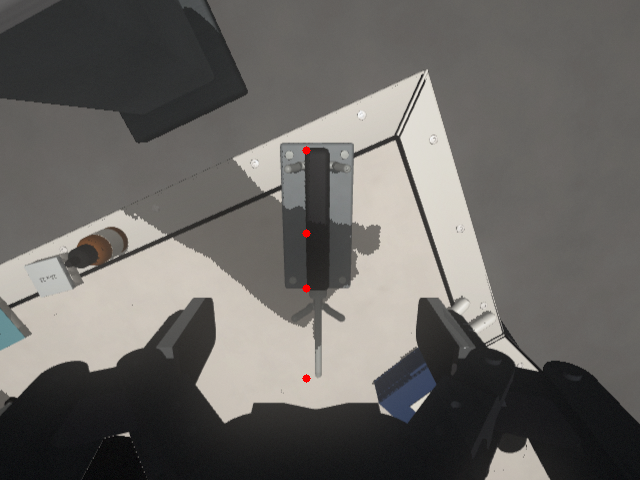

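The wrist view shows the hook upright in the image: grip centred at column about 317, rows 147–290, and the rod end at about row 377. The yaw is right. My dots used a pose read after the arm had settled further, so I'll measure again with the arm at rest.

Run:
```python
from h import *
st();KT=wsetup();im=env.read_camera("wrist").copy();st()
g=cv2.cvtColor(im,cv2.COLOR_RGB2GRAY)
cv2.imwrite("pics/w2.png",im[:,:,::-1])
for r in(165,180,195,270,280,330,345,360): print(r,g[r,296:344:2])
for c in(314,318,322):print(c,g[130:160:2,c],g[280:300:2,c],g[365:390:2,c])
for n in("pull_hook","prong_tip","rest"):print(n,[(round(q["score"],2),np.round(q["centre"])) for q in env.recognise("wrist",n)[:2]])
```

```text
t3.15 [0.4199 0.2891 0.2157] yaw157.02 z [ 0.     0.004 -1.   ] F [1.1 3.5 0.7] gap0.0856 gf0.0
t3.20 [0.4198 0.2865 0.2157] yaw156.70 z [-0.     0.001 -1.   ] F [ 0.3 -0.4  0.7] gap0.0856 gf0.0
165 [122 129  49  53  61  62  60  62  62  63  64  64  57  52 111 133 103  91
 114 139 139 139 139 140]
180 [134 132  47  53  58  59  58  59  60  60  60  62  55  50 112 138 138 136
 134 135 134 135 134 135]
195 [132 133  43  47  54  56  55  57  56  56  58  57  51  48 123 133 133 133
 135 133 137 136 136 136]
270 [64 66 55 36 39 38 38 37 40 41 40 40 40 41 69 68 70 70 71 70 72 72 72 73]
280 [67 65 64 38 39 40 39 41 42 41 44 43 43 46 71 71 71 70 72 77 86 85 82 72]
330 [198 199 198 198 198 195 100  94  94  93 198 198 199 199 199 199 199 200
 201 199 200 198 199 199]
345 [200 201 202 201 203 200 159  95  95  92 201 200 200 200 201 200 200 200
 199 198 201 198 198 200]
360 [198 199 199 200 200 201 195 126 161 143 199 198 197 198 197 198 198 198
 199 199 198 197 203 201]
314 [211 210 208 209 209 208 208 192 112 136 112  49  54  61  64] [41 39 41 42 42 45 44 84 84 87] [142 141 142 141 140 135 137 159 201 199 201 198 200]
318 [210 210 210 207 207 207 207 193 112 137 113  50  53  59  65] [43 42 44 43 46 45 46 83 84 85] [199 198 199 198 197 198 199 199 199 199 199 198 200]
322 [211 209 208 209 208 206 206 194 111 137 141 123  63  51  51] [ 46  45  48  47  44  65 105 108 107 106] [198 199 199 198 198 198 199 197 198 200 199 199 198]
pull_hook [(0.61, array([312., 235.]))]
prong_tip [(0.85, array([308., 234.]))]
rest [(0.67, array([312., 236.])), (0.66, array([324., 218.]))]
```

```bash
python3 -m pendant '[[1,0,0,0.03,0],[1,0,0,0.03,0],[1,0,0,0,0],[1,0,0,0,0],[1,0,0,0,0]]' | head -3
python3 - <<'E'
from h import *
st();KT=wsetup();im=env.read_camera("wrist").copy();st()
g=cv2.cvtColor(im,cv2.COLOR_RGB2GRAY).astype(int)
cv2.imwrite("pics/w3.png",im[:,:,::-1])
q=wproj([.4195,.285,.09],KT);print(q)
for r in range(60,300,20):
    w=np.where(g[r,285:345]<75)[0]; 
    if len(w): print(r,285+w.min(),285+w.max(),len(w),wray((285+w.mean(),r),.09,KT).round(4))
E
```

```text
clock: 3.98
tcp_pos: [0.4214, 0.2829, 0.1578]
orientation: [0.001, 0.206, 0.979, 0.001]
t3.98 [0.4214 0.2829 0.1578] yaw156.24 z [ 0.002  0.001 -1.   ] F [0.1 0.2 0.5] gap0.0855 gf0.0
t4.03 [0.4213 0.283  0.1576] yaw156.26 z [ 0.002  0.001 -1.   ] F [-0.6 -0.9 -1.1] gap0.0851 gf0.0
[315.97199416 258.63681616]
160 303 334 32 [0.3673 0.3094 0.09  ]
180 303 334 32 [0.3773 0.3051 0.09  ]
200 303 334 32 [0.3877 0.3006 0.09  ]
220 285 334 50 [0.3963 0.2911 0.09  ]
240 285 344 60 [0.4085 0.2889 0.09  ]
260 285 344 60 [0.4199 0.2838 0.09  ]
280 285 344 60 [0.4318 0.2786 0.09  ]
```

View pics/w3.png

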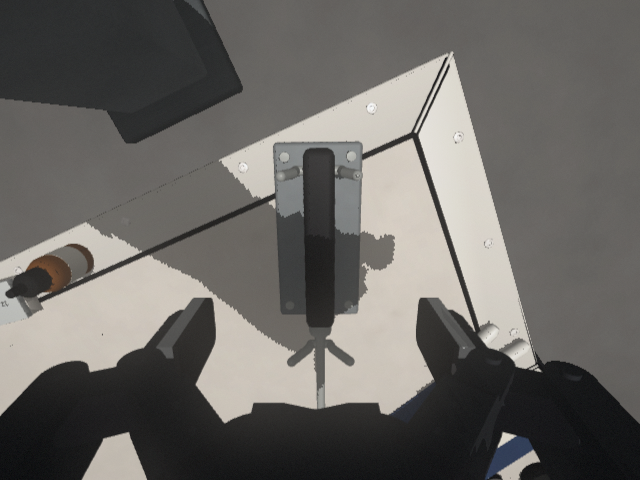

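The wrist view from nearer shows the grip running from (318,149) to (320,327), nearly centred between the fingers. The rod comes out at (320,400).

Run:
```python
from h import *
im=cv2.imread("pics/w3.png",0).astype(int)
from h import pose
# pose at picture
M=None
p,R_,s=pose();KT=wsetup()
for r in(335,350,365,380,395): 
    w=np.where(abs(im[r,305:336]-np.median(im[r,335:345]))>40)[0];print(r,305+w.mean(),len(w))
print(im[140:160:1,314],im[318:336,314])
t=wray((318.5,149),.088,KT);f=wray((320,327),.085,KT);m=wray((320.5,400),.080,KT)
u=(m-t)[:2];L=np.linalg.norm(u);u/=L
print(t,f,m,np.degrees(np.arctan2(u[1],u[0])),np.linalg.norm((f-t)[:2]))
print("origin",t[:2]+.064*u,f[:2]-.048*u)
o=(t[:2]+.064*u+f[:2]-.048*u)/2
plan([(o[0],o[1],.076,np.degrees(np.arctan2(u[1],u[0]))+180,3)])
```

```text
335 316.5 24
350 320.7142857142857 7
365 319.0 11
380 320.0 9
395 320.5 6
[204 169 105 114 124 134 137 119  71  46  47  50  52  53  57  60  59  62
  60  60] [43 42 44 42 43 42 44 45 44 63 80 82 84 82 84 85 85 85]
[0.36193163 0.31180254 0.088     ] [0.46555285 0.26766009 0.085     ] [0.52316714 0.24306335 0.08      ] -23.089902841376986 0.11263175912106037
origin [0.42080463 0.28670334] [0.4213981  0.28648449]
[0.0005,0.0011,0.0272,-0.0038],[0.0005,0.0011,0.0272,-0.0038],[0.0005,0.0011,0.0272,-0.0038],
```

```bash
python3 -m pendant '[[1,0.001,0.003,0.027,-0.01],[1,0,0,0.027,0],[1,0,0,0.027,0],[1,0,0,0,0],[1,0,0,0,0]]'; python3 -c "
from h import *
st()"
```

```text
clock: 4.65
tcp_pos: [0.4214, 0.2864, 0.0765]
orientation: [0.001, 0.201, 0.98, 0.0]
wrist_force: [-0.4, 0.4, -1.0]
finger_gap: 0.0852
grip_force: 0.0
t4.65 [0.4214 0.2864 0.0765] yaw156.87 z [ 0.001  0.001 -1.   ] F [-0.4  0.4 -1. ] gap0.0852 gf0.0
```

```bash
python3 -m pendant '[[-1,0,0,0,0],[-1,0,0,0,0],[-1,0,0,0,0],[-1,0,0,0,0],[-1,0,0,0,0],[-1,0,0,0,0]]' 70; python3 -c "
from h import *
st()"
```

```text
clock: 5.4
tcp_pos: [0.4208, 0.2861, 0.0756]
orientation: [0.0, 0.201, 0.98, 0.0]
wrist_force: [-0.8, 0.1, 4.5]
finger_gap: 0.0171
grip_force: 68.6
t5.40 [0.4208 0.2861 0.0756] yaw156.87 z [ 0.  0. -1.] F [-0.8  0.1  4.5] gap0.0171 gf68.6
```

```bash
python3 -m pendant '[[-1,0,0,-0.01,0],[-1,0,0,-0.02,0],[-1,0,0,-0.03,0],[-1,0,0,-0.04,0],[-1,0,0,-0.04,0],[-1,0,0,-0.04,0],[-1,0,0,-0.02,0],[-1,0,0,0,0]]'
python3 - <<'E'
from h import *
st();print(ray("top",(210,110),.3),ray("top",(358,205),.1))
plan([(.41,.28,.28,107,5),(.405,.0,.28,107,6),(.401,-.254,.28,107,6)])
E
```

```text
clock: 6.4
tcp_pos: [0.4213, 0.2863, 0.277]
orientation: [0.001, 0.201, 0.98, 0.001]
wrist_force: [0.4, -0.1, -1.4]
finger_gap: 0.0169
grip_force: 68.3
t6.40 [0.4213 0.2863 0.277 ] yaw156.86 z [ 0.003  0.001 -1.   ] F [ 0.4 -0.1 -1.4] gap0.0169 gf68.3
[0.64010554 0.1481461  0.3       ] [ 0.53180789 -0.09609272  0.1       ]
[0.0016,-0.0021,-0.0006,0.1741],[0.0012,-0.0023,-0.0006,0.1741],[0.0008,-0.0025,-0.0006,0.1741],[0.0004,-0.0026,-0.0006,0.1741],[-0.0001,-0.0026,-0.0006,0.1741],
[-0.0444,-0.0144,-0.0000,0.0000],[-0.0444,-0.0144,-0.0000,0.0000],[-0.0444,-0.0144,-0.0000,0.0000],[-0.0444,-0.0144,-0.0000,0.0000],[-0.0444,-0.0144,-0.0000,0.0000],[-0.0444,-0.0144,-0.0000,0.0000],
[-0.0403,-0.0130,-0.0000,0.0000],[-0.0403,-0.0130,-0.0000,0.0000],[-0.0403,-0.0130,-0.0000,0.0000],[-0.0403,-0.0130,-0.0000,0.0000],[-0.0403,-0.0130,-0.0000,0.0000],[-0.0403,-0.0130,-0.0000,0.0000],
```

```bash
python3 -m pendant '[[-1,0.002,-0.002,0,0.174],[-1,0.001,-0.002,0,0.174],[-1,0.001,-0.002,0,0.174],[-1,0,-0.003,0,0.174],[-1,0,-0.003,0,0.174],[-1,-0.03,-0.01,0,0],[-1,-0.044,-0.014,0,0],[-1,-0.044,-0.014,0,0]]' | head -2
python3 -m pendant '[[-1,-0.046,-0.015,0,0],[-1,-0.046,-0.015,0,0],[-1,-0.046,-0.015,0,0],[-1,-0.046,-0.015,0,0],[-1,-0.046,-0.015,0,0],[-1,-0.046,-0.015,0,0],[-1,-0.046,-0.015,0,0],[-1,-0.046,-0.015,0,0]]' | head -2
python3 -m pendant '[[-1,-0.020,-0.006,0,0],[-1,-0.012,-0.004,0,0],[-1,0,0,0,0],[-1,0,0,0,0],[-1,0,0,0,0]]' | head -2
python3 - <<'E'
from h import *
st();KT=wsetup();im=env.read_camera("wrist").copy();np.save("KT.npy",KT[1])
for n,z in(("tray_loop",.056),("shelf_mid",.04),("slide_tray",.05)):print(n,[(round(q["score"],2),np.round(q["centre"]),wray(q["centre"],z,KT).round(4)) for q in env.recognise("wrist",n)[:2]])
print(wproj([.476,-.263,.056],KT))
cv2.imwrite("pics/w4.png",im[:,:,::-1])
E
```

```text
clock: 7.4
tcp_pos: [0.4061, 0.1547, 0.2736]
clock: 8.4
tcp_pos: [0.3991, -0.2322, 0.2738]
clock: 9.02
tcp_pos: [0.4, -0.2635, 0.2755]
t9.03 [ 0.4    -0.2635  0.2755] yaw107.11 z [ 0. -0. -1.] F [ 0.2  0.1 -1.2] gap0.0172 gf68.3
tray_loop [(0.77, array([384., 262.]), array([ 0.4874, -0.2956,  0.056 ])), (0.35, array([409., 238.]), array([ 0.5031, -0.2632,  0.056 ]))]
shelf_mid []
slide_tray [(0.98, array([389., 257.]), array([ 0.4917, -0.2905,  0.05  ]))]
[384.98328474 230.57520169]
```

View pics/w4.png

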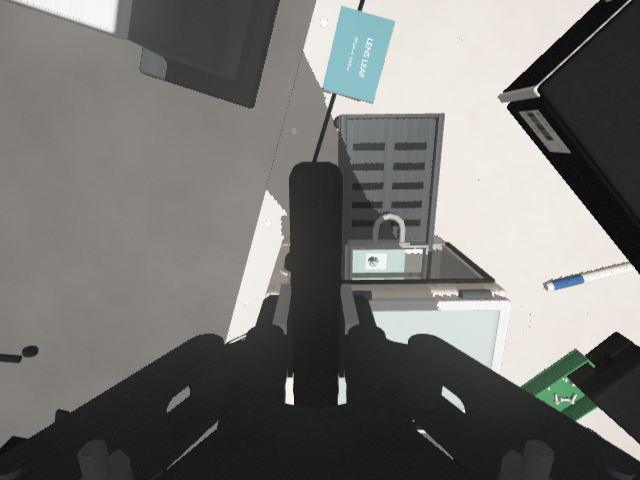

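The wrist view shows the loop's arc top at about (391,213) and its legs at columns 376–405. The shelf spans (338–444, 114) and the tissue pack is at (360,55). I'll zoom in on the loop.

Run:
```python
import cv2
im=cv2.imread("pics/w4.png")
cv2.imwrite("pics/z4.png",cv2.resize(im[105:255,325:450],None,fx=4,fy=4,interpolation=cv2.INTER_CUBIC))
```

```text
(no output)
```

View pics/z4.png

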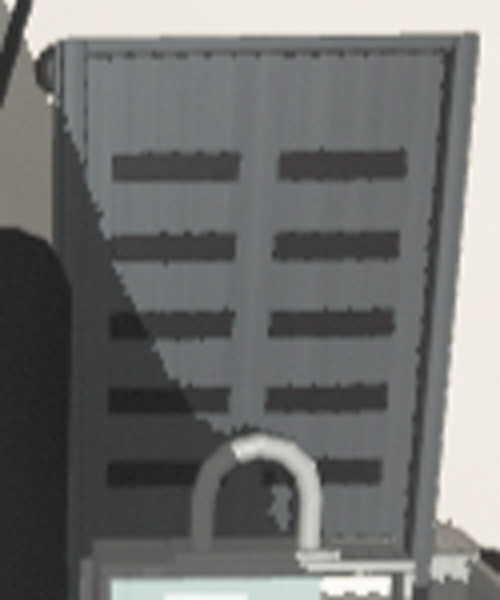

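Run:
```python
from h import *
KT=(wsetup()[0],np.load("KT.npy"))
C=lambda x,y,z:wray((325+x/4,105+y/4),z,KT)[:2]
l=C(256,503,.056);print("loop",l)
ln=lambda a,b:np.degrees(np.arctan2(*(b-a)[::-1]))
a=C(259.5,165,.04);b=C(244,472,.04);print("slots",a,b,ln(a,b))
for q in(((111,165),(106,472)),((407,165),(382,472)),((90,60),(85,540)),((445,60),(405,540))):
    print(ln(C(*q[0],.04),C(*q[1],.04)))
print("end edge",ln(C(60,41,.047),C(477,36,.047)), C(60,41,.047),C(477,36,.047))
print("lip inner mid",(C(88,55,.047)+C(445,52,.047))/2)
a_=C(95,548,.062);b_=C(405,560,.062);print("tray front",ln(a_,b_),np.linalg.norm(a_-b_))
```

```text
loop [ 0.48005887 -0.26194859]
slots [ 0.45420514 -0.18158685] [ 0.47860909 -0.25798286] -72.28443785420673
-72.04865035204169
-72.33927218918176
-71.9672733614094
-72.09905362296729
end edge 17.764630284431846 [ 0.39624627 -0.16879749] [ 0.49236463 -0.13800271]
lip inner mid [ 0.44507382 -0.15675636]
tray front 14.778943592342937 0.0803574643874032
```

Run:
```python
from h import *
plan([(.4654,-.1228,.2755,96,4),(.4654,-.1228,.12,96,4)])
```

```text
[0.0290,0.0260,0.0000,0.0483],[0.0302,0.0246,0.0000,0.0483],[0.0314,0.0231,0.0000,0.0483],[0.0324,0.0216,0.0000,0.0483],
[0.0000,0.0000,0.0389,-0.0000],[0.0000,0.0000,0.0389,-0.0000],[0.0000,0.0000,0.0389,-0.0000],[0.0000,0.0000,0.0389,-0.0000],
```

```bash
python3 -m pendant '[[-1,0.029,0.026,0,0.048],[-1,0.030,0.025,0,0.048],[-1,0.031,0.023,0,0.048],[-1,0.032,0.022,0,0.048],[-1,0,0,0.03,0],[-1,0,0,0.04,0],[-1,0,0,0.04,0],[-1,0,0,0.03,0]]' | head -2
python3 -m pendant '[[-1,0,0,0.01,0],[-1,0,0,0,0],[-1,0,0,0,0],[-1,0,0,0,0]]' | head -2
python3 - <<'E'
from h import *
st()
p,M,_=pose();y=np.radians(yaw(M)+180);u=np.array([np.cos(y),np.sin(y)])
tip=np.array([*(p[:2]+.14*u),p[2]+.0024-.042]);top=tip+[0,0,.042];print("tip est",tip)
print("off from loop",tip[:2]-[.480,-.262]); plan([(p[0]+.48-tip[0],p[1]-.262-tip[1],.0856,96,1)])
out=[]
for cam in("top","scene"):
    im=env.read_camera(cam).copy();q=proj(cam,tip);t=proj(cam,top);l=proj(cam,[.48,-.262,.056]);print(cam,q,t,l)
    x,y0=int(l[0])-37,int(l[1])-50
    c=cv2.resize(im[y0:y0+75,x:x+75],None,fx=5.3,fy=5.3,interpolation=cv2.INTER_CUBIC)
    for k,co in((q,(255,0,0)),(t,(0,0,255)),(l,(0,255,0))):cv2.circle(c,tuple(int((v-o)*5.3+2.65) for v,o in zip(k,(x,y0))),3,co,-1)
    out.append(c)
cv2.imwrite("pics/z5.png",np.hstack(out)[:,:,::-1])
E
```

```text
clock: 10.22
tcp_pos: [0.4657, -0.1236, 0.1338]
clock: 10.72
tcp_pos: [0.4671, -0.1245, 0.1265]
t10.72 [ 0.4671 -0.1245  0.1265] yaw96.01 z [ 0.002 -0.001 -1.   ] F [-0.2  1.4 -0.9] gap0.0173 gf68.6
tip est [ 0.48179711 -0.26373733  0.08693316]
off from loop [ 0.00179711 -0.00173733]
[0.0019,-0.0016,0.0409,0.0003],
top [444.99042301 231.53376886] [450.0598472  227.53064882] [440.67114067 235.1774993 ]
scene [376.62809834 210.75953831] [377.61144049 194.91580553] [376.21044143 222.49761703]
```

View pics/z5.png

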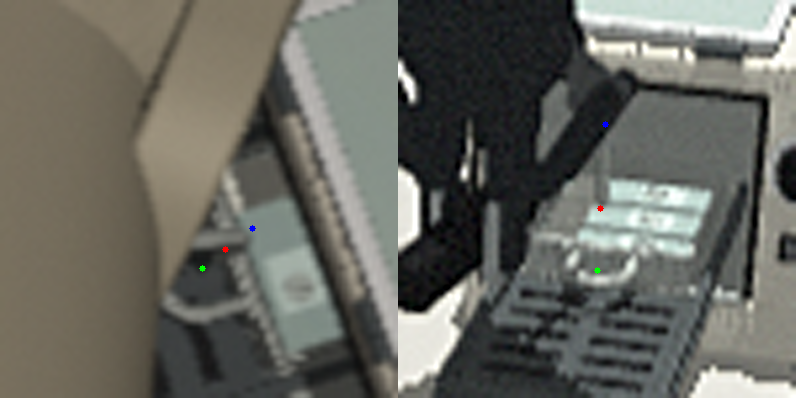

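In the scene half, the prong hangs at about (604,200), straight in line with the loop centred at about (600,265). In the top half, the rod end (248,240) and the loop are shifted alike by the camera's bias. The alignment is good, so I'll lower the hook.

```bash
python3 -m pendant '[[-1,0.002,-0.001,0.01,0],[-1,0,0,0.01,0],[-1,0,0,0.01,0],[-1,0,0,0.01,0],[-1,0,0,0,0],[-1,0,0,0,0],[-1,0,0,0,0]]'
python3 - <<'E'
from h import *
st()
p,M,_=pose();y=np.radians(yaw(M)+180);u=np.array([np.cos(y),np.sin(y)])
tip=np.array([*(p[:2]+.14*u),p[2]+.0024-.042]);print(tip)
top=tip+[0,0,.042]
cam="scene";im=env.read_camera(cam).copy();l=proj(cam,[.48,-.262,.056]);q=proj(cam,tip)
x,y0=int(l[0])-40,int(l[1])-40;c=cv2.resize(im[y0:y0+60,x:x+80],None,fx=8,fy=8,interpolation=cv2.INTER_CUBIC)
print([(v-o)*8 for v,o in zip(q,(x,y0))],[(v-o)*8 for v,o in zip(l,(x,y0))])
cv2.imwrite("pics/z6.png",c[:,:,::-1])
E
```

```text
clock: 11.7
tcp_pos: [0.4654, -0.1224, 0.0857]
orientation: [0.0, 0.669, 0.743, 0.0]
wrist_force: [-0.0, 0.6, -0.9]
finger_gap: 0.0169
grip_force: 68.6
t11.70 [ 0.4654 -0.1224  0.0857] yaw96.02 z [ 0.001 -0.    -1.   ] F [-0.   0.6 -0.9] gap0.0169 gf68.6
[ 0.48008261 -0.26161407  0.0460795 ]
[np.float64(319.06449350542334), np.float64(352.96649565483654)] [np.float64(321.6835314165428), np.float64(323.9809362562801)]
```

View pics/z6.png

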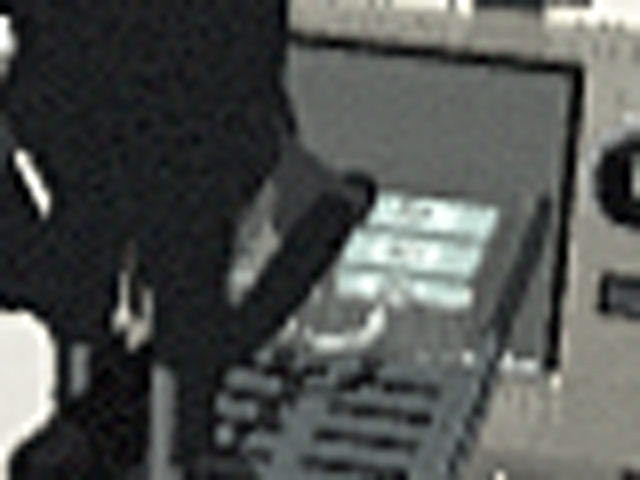

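No contact force while lowering: the prong is in the loop, hidden behind the grip in this view, with the loop's arc at about (345,330). I'll start to pull gently.

```bash
python3 -m pendant '[[-1,0.004,-0.001,0,0],[-1,0.006,-0.001,0,0],[-1,0.008,-0.002,0,0],[-1,0.008,-0.002,0,0],[-1,0.008,-0.0016,0,0],[-1,0.006,-0.001,0,0],[-1,0,0,0,0]]'
python3 - <<'E'
from h import *
st()
cam="top";env.read_camera(cam)
for n in("tray_loop","slide_tray"):print([(round(r["score"],2),np.round(r["centre"],1),ray(cam,r["centre"],.056).round(3)) for r in env.recognise(cam,n)[:1]])
im=env.read_camera("scene")
for n in("tray_loop","slide_tray"):print([(round(r["score"],2),np.round(r["centre"],1),ray("scene",r["centre"],.056).round(3)) for r in env.recognise("scene",n)[:1]])
cv2.imwrite("pics/s7.png",cv2.resize(im[170:270,300:430],None,fx=5,fy=5,interpolation=cv2.INTER_CUBIC)[:,:,::-1])
E
```

```text
clock: 12.62
tcp_pos: [0.4519, -0.0826, 0.0852]
orientation: [-0.0, 0.669, 0.744, 0.0]
wrist_force: [-0.1, -0.2, -1.9]
finger_gap: 0.0167
grip_force: 68.5
t12.62 [ 0.4519 -0.0826  0.0852] yaw96.06 z [-0.     0.001 -1.   ] F [-0.1 -0.2 -1.9] gap0.0167 gf68.5
[(0.67, array([444.3, 237.9]), array([ 0.474, -0.269,  0.056]))]
[(0.72, array([445.1, 236.2]), array([ 0.478, -0.271,  0.056]))]
[(0.7, array([383.7, 217.8]), array([ 0.478, -0.298,  0.056]))]
[(0.97, array([384.8, 217. ]), array([ 0.479, -0.304,  0.056]))]
```

View pics/s7.png

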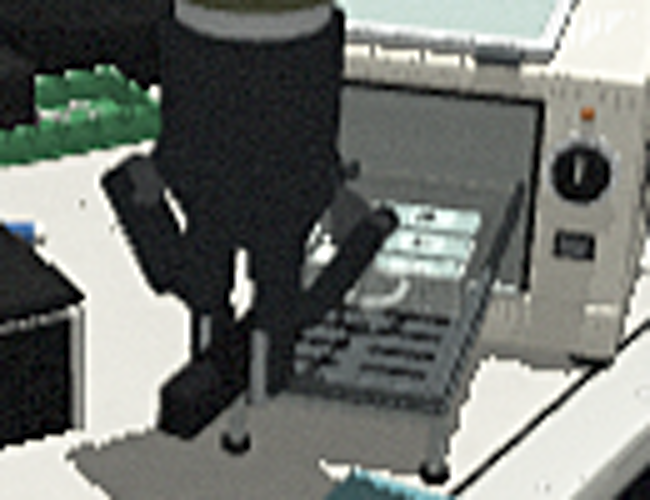

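The view shows the slides at about (386,213)–(383,223), some 5 px nearer the camera than before, so the tray seems to be following. I'll check that numerically.

Run:
```python
from h import *
d=np.array([-.3057,.952,0]);a=np.array([.5,-.33,.056])
for s in(0,.025,.03,.033,.04):print(s,proj("scene",a+d*s)-proj("scene",a))
p,M,_=pose();y=np.radians(yaw(M)+180);tip=p[:2]+.14*np.array([np.cos(y),np.sin(y)])
print(tip,(tip-[.48,-.262])@d[:2],(tip-[.48,-.262])@[.952,.3057])
# image shift of slides region between z6's frame and now
im0=cv2.resize(cv2.imread("pics/z6.png"),None,fx=1/8,fy=1/8,interpolation=cv2.INTER_AREA) # origin 336,182
l=proj("scene",[.48,-.262,.056]);x,y0=int(l[0])-40,int(l[1])-40
im=env.read_camera("scene")[:,:,::-1]
t=im0[22:40,46:64];r=cv2.matchTemplate(np.ascontiguousarray(im[y0:y0+90,x:x+100]),t,cv2.TM_CCOEFF_NORMED)
_,v,_,loc=cv2.minMaxLoc(r);print("shift",loc[0]-46,loc[1]-22,v)
```

```text
0 [0. 0.]
0.025 [-1.83347942  3.6843084 ]
0.03 [-2.20780207  4.4364958 ]
0.033 [-2.43364393  4.89031658]
0.04 [-2.96428715  5.9566243 ]
[ 0.46692633 -0.2226431 ] 0.041464385630836285 -0.00041473200906692675
shift -2 5 0.85881108045578
```

The tray is following: 32 mm moved against 32 expected. I'll pull on.

```bash
python3 -m pendant '[[-1,0.005,-0.001,0,0],[-1,0.008,-0.0016,0,0],[-1,0.010,-0.002,0,0],[-1,0.010,-0.002,0,0],[-1,0.010,-0.002,0,0],[-1,0.008,-0.0016,0,0],[-1,0.005,-0.001,0,0],[-1,0,0,0,0]]' >/dev/null
cat > chk.py <<'E'
from h import *
st()
d=np.array([-.3057,.952])
p,M,_=pose();y=np.radians(yaw(M)+180);tip=p[:2]+.14*np.array([np.cos(y),np.sin(y)])
print("tip",tip,"along",(tip-[.48,-.262])@d,"lat",(tip-[.48,-.262])@[.952,.3057])
im0=cv2.resize(cv2.imread("pics/z6.png"),None,fx=1/8,fy=1/8,interpolation=cv2.INTER_AREA)
l=proj("scene",[.48,-.262,.056]);x,y0=int(l[0])-40,int(l[1])-40
im=np.ascontiguousarray(env.read_camera("scene")[:,:,::-1]);cv2.imwrite("pics/s_last.png",im)
r=cv2.matchTemplate(im[y0:y0+110,x:x+100],im0[22:40,46:64],cv2.TM_CCOEFF_NORMED)
_,v,_,loc=cv2.minMaxLoc(r);print("shift",loc[0]-46,loc[1]-22,v)
D=np.array([*d,0]);a=np.array([.5,-.33,.056])
for s in(.07,.08,.09,.1,.11,.12):print(s,(proj("scene",a+D*s)-proj("scene",a)).round(1),end=" ")
E
python3 chk.py
```

```text
t13.97 [ 0.435  -0.0283  0.0852] yaw96.05 z [-0.  0. -1.] F [ 0.4  0.7 -2.4] gap0.0167 gf68.5
tip [ 0.44975771 -0.16748807] along 0.09922042087121581 lat 0.00010163519462916332
shift -6 14 0.7615106105804443
0.07 [-5.3 10.6] 0.08 [-6.1 12.3] 0.09 [-6.9 13.9] 0.1 [-7.7 15.5] 0.11 [-8.6 17.2] 0.12 [-9.4 18.9]
```

```bash
python3 -m pendant '[[-1,0.005,-0.001,0,0],[-1,0.007,-0.0014,0,0],[-1,0.007,-0.0014,0,0],[-1,0.005,-0.001,0,0],[-1,0,0,0,0],[-1,0,0,0,0]]' >/dev/null; python3 chk.py
python3 - <<'E'
from h import *
for cam in("top","scene"):
    env.read_camera(cam)
    for n in("tray_loop","slide_tray"):print(cam,n,[(round(r["score"],2),np.round(r["centre"],1),ray(cam,r["centre"],.05).round(3)) for r in env.recognise(cam,n)[:1]])
E
```

```text
t14.78 [ 0.4276 -0.005   0.0851] yaw96.03 z [-0.001  0.001 -1.   ] F [ 0.   1.1 -0.8] gap0.0170 gf68.5
tip [ 0.44231627 -0.14426137] along 0.1236070899410809 lat 0.00011779024111898289
shift -7 18 0.713752806186676
0.07 [-5.3 10.6] 0.08 [-6.1 12.3] 0.09 [-6.9 13.9] 0.1 [-7.7 15.5] 0.11 [-8.6 17.2] 0.12 [-9.4 18.9] top tray_loop [(0.98, array([416.3, 244.4]), array([ 0.463, -0.214,  0.05 ]))]
top slide_tray [(0.6, array([418.1, 248.8]), array([ 0.454, -0.217,  0.05 ]))]
scene tray_loop [(0.68, array([376.1, 230.1]), array([ 0.464, -0.234,  0.05 ]))]
scene slide_tray [(0.73, array([377.8, 230.4]), array([ 0.46 , -0.235,  0.05 ]))]
```

```bash
python3 -m pendant '[[-1,-0.004,0.0008,0,0],[-1,-0.004,0.0008,0,0],[-1,0,0,0,0],[-1,0,0,-0.008,0],[-1,0,0,-0.012,0],[-1,0,0,-0.02,0],[-1,0,0,-0.03,0],[-1,0,0,-0.03,0]]'
python3 -m pendant '[[-1,0,0,-0.03,0],[-1,0,0,-0.03,0],[-1,0,0,-0.03,0],[-1,0,0,0,0],[-1,0,0,0,0]]'|head -2
python3 - <<'E'
from h import *
for cam in("top","scene"):
    im=env.read_camera(cam);cv2.imwrite(f"pics/{cam}8.png",im[:,:,::-1])
    for n in("tray_loop","slide_tray","oil_bottle","coverslip_box","tissue_pack"):print(cam,n,[(round(r["score"],2),np.round(r["centre"],1),ray(cam,r["centre"],.05).round(3)) for r in env.recognise(cam,n)[:1]])
st()
plan([(.4208,.2861,.277,156.87,8)])
E
```

```text
clock: 16.12
tcp_pos: [0.4306, -0.0135, 0.1871]
orientation: [0.001, 0.669, 0.743, 0.0]
wrist_force: [1.2, 0.3, -1.5]
finger_gap: 0.0174
grip_force: 68.5
clock: 16.75
tcp_pos: [0.4302, -0.0133, 0.2749]
top tray_loop [(0.95, array([413.6, 244.8]), array([ 0.462, -0.209,  0.05 ]))]
top slide_tray [(0.65, array([418.2, 247.2]), array([ 0.457, -0.218,  0.05 ]))]
top oil_bottle []
top coverslip_box [(0.25, array([364.8, 238.5]), array([ 0.475, -0.112,  0.05 ]))]
top tissue_pack [(0.65, array([360.9, 283.9]), array([ 0.385, -0.103,  0.05 ]))]
scene tray_loop [(0.72, array([374.3, 230.8]), array([ 0.466, -0.228,  0.05 ]))]
scene slide_tray [(0.97, array([372.7, 230.2]), array([ 0.471, -0.229,  0.05 ]))]
scene oil_bottle [(0.65, array([338.2, 309. ]), array([0.357, 0.097, 0.05 ]))]
scene coverslip_box [(0.69, array([354.7, 299.5]), array([0.349, 0.053, 0.05 ]))]
scene tissue_pack [(0.92, array([375.4, 275.2]), array([ 0.36 , -0.047,  0.05 ]))]
t17.35 [ 0.4304 -0.0132  0.2752] yaw96.02 z [-0. -0. -1.] F [ 0.2 -0.3 -1.5] gap0.0169 gf68.5
[0.0373,0.0027,-0.0002,-0.1328],[0.0366,0.0076,-0.0002,-0.1328],[0.0353,0.0124,-0.0002,-0.1328],[0.0334,0.0170,-0.0002,-0.1328],[0.0308,0.0213,-0.0002,-0.1328],[0.0277,0.0251,-0.0002,-0.1328],[0.0242,0.0286,-0.0002,-0.1328],[0.0202,0.0315,-0.0002,-0.1328],
```

```bash
python3 -m pendant '[[-1,0.037,0.003,0,-0.133],[-1,0.037,0.008,0,-0.133],[-1,0.035,0.012,0,-0.133],[-1,0.033,0.017,0,-0.133],[-1,0.031,0.021,0,-0.133],[-1,0.028,0.025,0,-0.133],[-1,0.024,0.029,0,-0.133],[-1,0.020,0.031,0,-0.133]]'|head -3
python3 -m pendant '[[-1,0,0,0,0],[-1,0,0,0.04,0],[-1,0,0,0.04,0],[-1,0,0,0.02,0],[-1,0,0,0,0],[-1,0,0,0,0],[-1,0,0,0,0]]'|head -3
python3 - <<'E'
from h import *
st();plan([(.4208,.2861,.13,156.87,1)])
E
```

```text
clock: 18.35
tcp_pos: [0.4206, 0.2865, 0.2752]
orientation: [0.0, 0.197, 0.98, -0.0]
clock: 19.23
tcp_pos: [0.4216, 0.2854, 0.1766]
orientation: [0.001, 0.2, 0.98, 0.001]
t19.23 [0.4216 0.2854 0.1766] yaw156.95 z [ 0.002  0.001 -1.   ] F [ 0.4  0.7 -0.9] gap0.0169 gf68.7
[0.0010,0.0004,0.0466,0.0013],
```

```bash
python3 -m pendant '[[-1,0.001,0.0004,0.03,0],[-1,0,0,0.03,0],[-1,0,0,0,0],[-1,0,0,0,0],[-1,0,0,0,0]]'|head -4
python3 - <<'E'
from h import *
st();plan([(.4208,.2861,.0765,156.87,1)])
E
```

```text
clock: 19.85
tcp_pos: [0.421, 0.2865, 0.1169]
orientation: [0.001, 0.2, 0.98, 0.001]
wrist_force: [0.5, 0.0, -1.2]
t19.85 [0.421  0.2865 0.1169] yaw156.98 z [ 0.003  0.001 -1.   ] F [ 0.5  0.  -1.2] gap0.0170 gf68.7
[0.0001,-0.0004,0.0404,0.0019],
```

```bash
python3 -m pendant '[[-1,0,-0.0005,0.01,0.002],[-1,0,0,0.01,0],[-1,0,0,0.006,0],[-1,0,0,0.005,0],[-1,0,0,0.004,0],[-1,0,0,0,0],[-1,0,0,0,0]]'
python3 - <<'E'
from h import *
st();plan([(.4208,.2861,.0758,156.87,1)])
E
```

```text
clock: 20.72
tcp_pos: [0.4199, 0.2856, 0.0804]
orientation: [0.0, 0.201, 0.98, 0.0]
wrist_force: [0.7, -0.1, -1.6]
finger_gap: 0.0166
grip_force: 68.7
t20.73 [0.4199 0.2856 0.0804] yaw156.86 z [ 0.  0. -1.] F [ 0.7 -0.1 -1.6] gap0.0166 gf68.7
[-0.0007,0.0009,0.0046,-0.0001],
```

```bash
python3 -m pendant '[[-1,-0.0005,0.0005,0.002,0],[-1,0,0,0.002,0],[-1,0,0,0.001,0],[-1,0,0,0,0],[-1,0,0,0,0]]'
```

```text
clock: 21.35
tcp_pos: [0.4204, 0.2858, 0.0756]
orientation: [0.0, 0.201, 0.98, 0.0]
wrist_force: [-1.5, -0.8, 2.9]
finger_gap: 0.0168
grip_force: 69.5
```

```bash
python3 -m pendant '[[0,0,0,0,0],[0.5,0,0,0,0],[1,0,0,0,0],[1,0,0,0,0],[1,0,0,0,0],[1,0,0,0,0]]'
python3 -m pendant '[[1,0,0,-0.01,0],[1,0,0,-0.02,0],[1,0,0,-0.03,0],[1,0,0,-0.02,0],[1,0,0,0,0],[1,0,0,0,0],[1,0,0,0,0]]'|head -2
python3 - <<'E'
from h import *
st();KT=wsetup();im=env.read_camera("wrist");cv2.imwrite("pics/w9.png",im[:,:,::-1])
g=cv2.cvtColor(im,cv2.COLOR_RGB2GRAY).astype(int)
for r in(160,180,200):
    w=np.where(g[r,285:345]<75)[0];print(r,285+w.min(),285+w.max(),wray((285+w.mean(),r),.09,KT).round(4))
print(g[140:160,318],g[318:336,314])
for r in(350,380,395):
    w=np.where(abs(g[r,305:336]-np.median(g[r,335:345]))>40)[0];print(r,305+w.mean(),len(w))
# compare with w3 via shift
a=cv2.imread("pics/w3.png",0)[140:330,270:370].astype(np.float32);b=g[140:330,270:370].astype(np.float32)
print(cv2.phaseCorrelate(a,b))
E
```

```text
clock: 22.1
tcp_pos: [0.4203, 0.2857, 0.0752]
orientation: [-0.0, 0.201, 0.98, -0.0]
wrist_force: [-0.2, 0.4, 0.5]
finger_gap: 0.0856
grip_force: 0.0
clock: 22.98
tcp_pos: [0.4197, 0.2855, 0.1542]
t22.98 [0.4197 0.2855 0.1542] yaw156.86 z [-0.002 -0.001 -1.   ] F [ 0.1  0.7 -0.9] gap0.0855 gf0.0
160 302 332 [0.3645 0.3106 0.09  ]
180 301 332 [0.3743 0.3062 0.09  ]
200 302 332 [0.3846 0.3021 0.09  ]
[208 207 208 208 206 183 128 111 123 133 138 139 112  58  50  52  51  51
  54  58] [41 43 40 43 43 44 41 41 43 45 44 44 44 45 43 45 66 84]
350 318.0 27
380 317.0 9
395 317.0 9
((-0.5721588054825872, 0.5283846280513842), 0.2799862351020177)
```

Run:
```python
from h import *
KT=wsetup();print(wray((317,152.5),.088,KT),wray((317,334),.085,KT))
st();plan([(.42,.2855,.28,156.87,2),(.41,.02,.28,120,6),(.40,-.20,.28,108,5)])
```

```text
[0.36104948 0.31208679 0.088     ] [0.46583436 0.26750045 0.085     ]
t23.02 [0.4197 0.2854 0.1543] yaw156.86 z [-0.002 -0.001 -1.   ] F [0.1 0.7 0.5] gap0.0857 gf0.0
[-0.0001,0.0001,-0.0629,-0.0001],[-0.0001,0.0001,-0.0629,-0.0001],
[-0.0158,-0.0413,-0.0000,0.1073],[-0.0202,-0.0394,-0.0000,0.1073],[-0.0243,-0.0370,-0.0000,0.1073],[-0.0281,-0.0342,-0.0000,0.1073],[-0.0316,-0.0310,-0.0000,0.1073],[-0.0348,-0.0274,-0.0000,0.1073],
[-0.0371,-0.0237,-0.0000,0.0419],[-0.0381,-0.0222,-0.0000,0.0419],[-0.0390,-0.0205,-0.0000,0.0419],[-0.0398,-0.0189,-0.0000,0.0419],[-0.0405,-0.0172,-0.0000,0.0419],
```

The hook is back within 1 mm of where it lay. Now I'll look at the tray from near.

```bash
python3 -m pendant '[[1,0,0,-0.06,0],[1,0,0,-0.06,0],[1,-0.016,-0.041,0,0.107],[1,-0.020,-0.039,0,0.107],[1,-0.024,-0.037,0,0.107],[1,-0.028,-0.034,0,0.107],[1,-0.032,-0.031,0,0.107],[1,-0.035,-0.027,0,0.107]]'|head -2
python3 -m pendant '[[1,-0.037,-0.024,0,0.042],[1,-0.038,-0.022,0,0.042],[1,-0.039,-0.020,0,0.042],[1,-0.040,-0.019,0,0.042],[1,-0.040,-0.017,0,0.042],[1,0,0,0,0],[1,0,0,0,0],[1,0,0,0,0]]'|head -2
python3 - <<'E'
from h import *
st();KT=wsetup();im=env.read_camera("wrist");cv2.imwrite("pics/w10.png",im[:,:,::-1])
for n in("tray_loop","slide_tray","oven"):print(n,[(round(q["score"],2),np.round(q["centre"]),wray(q["centre"],.05,KT).round(4)) for q in env.recognise("wrist",n)[:2]])
# brightness profile along the tray's runner-to-runner mid line, oven frame (shelf mid .465,-.2186)
g=cv2.cvtColor(im,cv2.COLOR_RGB2GRAY);u=np.array([.3057,-.952]);v=np.array([.952,.3057])
for lat in(-.036,0,.036):
    o=[]
    for s in range(-80,84,4):
        q=wproj([*(np.array([.465,-.2186])+u*s/1e3+v*lat),.062],KT);o.append(int(g[int(round(q[1])),int(round(q[0]))]) if 0<=q[1]<479.4 and 0<=q[0]<639.4 else -1)
    print(lat,o)
E
```

```text
clock: 24.02
tcp_pos: [0.411, 0.0199, 0.2747]
clock: 25.02
tcp_pos: [0.4019, -0.1971, 0.2751]
t25.02 [ 0.4019 -0.1971  0.2751] yaw108.14 z [-0.  0. -1.] F [-0.3 -0.4  0.2] gap0.0852 gf0.0
tray_loop [(0.97, array([367., 241.]), array([ 0.4654, -0.2133,  0.05  ]))]
slide_tray [(0.64, array([369., 242.]), array([ 0.468 , -0.2127,  0.05  ]))]
oven [(0.58, array([335., 343.]), array([ 0.4736, -0.3414,  0.05  ]))]
-0.036 [107, 107, 69, 57, 58, 58, 80, 89, 146, 166, 100, 99, 103, 103, 96, 89, 120, 121, 137, 138, 144, 161, 137, 92, 104, 106, 106, 118, 119, 118, 78, 78, 88, 58, 88, 88, 88, 88, 88, 89, 89]
0 [205, 203, 83, 88, 99, 93, 160, 161, 183, 184, 210, 204, 193, 182, 151, 92, 181, 190, 180, 180, 209, 191, 104, 92, 179, 208, 197, 186, 183, 177, 93, 79, 86, 58, 164, 137, 88, 87, 86, 86, 89]
0.036 [204, 58, 77, 89, 97, 95, 91, 109, 229, 219, 230, 228, 217, 230, 124, 85, 187, 128, 185, 229, 195, 125, 100, 82, 120, 130, 122, 121, 130, 124, 157, 83, 167, 91, 161, 139, 85, 86, 88, 86, 86]
```

Run:
```python
from h import *
KT=wsetup();g=cv2.GaussianBlur(cv2.imread("pics/w10.png",0),(3,3),0)
u=np.array([.3057,-.952]);v=np.array([.952,.3057])
for z,rng in((.062,range(-58,-42)),(.062,range(36,62,1)),(.047,range(-74,-56))):
  for lat in(.025,.03,.034):
    print(z,rng[0],lat,[int(cv2.getRectSubPix(g,(1,1),tuple(map(float,wproj([*(np.array([.465,-.2186])+u*s/1e3+v*lat),z],KT))))[0,0]) for s in rng])
```

```text
0.062 -58 0.025 [95, 92, 92, 107, 138, 161, 159, 144, 140, 165, 206, 230, 234, 234, 234, 234]
0.062 -58 0.03 [96, 94, 92, 106, 137, 160, 163, 162, 168, 186, 212, 230, 234, 234, 234, 233]
0.062 -58 0.034 [93, 90, 91, 106, 135, 157, 160, 159, 167, 184, 211, 229, 234, 234, 234, 233]
0.062 36 0.025 [120, 120, 119, 115, 107, 96, 87, 82, 81, 81, 85, 97, 123, 142, 135, 115, 96, 90, 98, 120, 144, 157, 161, 160, 157, 144]
0.062 36 0.03 [131, 131, 140, 157, 175, 181, 166, 140, 111, 91, 87, 100, 128, 148, 139, 116, 96, 91, 100, 123, 146, 158, 162, 161, 154, 134]
0.062 36 0.034 [164, 183, 202, 210, 193, 150, 107, 88, 84, 85, 89, 102, 128, 149, 139, 117, 98, 93, 101, 123, 146, 158, 162, 161, 155, 141]
0.047 -74 0.025 [203, 194, 167, 127, 100, 91, 95, 97, 93, 92, 94, 97, 97, 97, 98, 97, 97, 95]
0.047 -74 0.03 [204, 198, 176, 134, 94, 85, 94, 96, 92, 91, 94, 96, 96, 95, 95, 95, 95, 96]
0.047 -74 0.034 [109, 73, 61, 59, 65, 80, 93, 96, 93, 92, 94, 96, 95, 95, 96, 96, 96, 96]
```

The tray's rim runs from −54.5 to +50.5 mm about shelf_mid, so the tray is at x ≈ −0.137 m in the oven frame, well inside the limits.

```bash
python3 -c "
from h import *
print(env.hand_in())"
```

```text
the job is handed in; nothing more can be done
None
```

I handed the job in after about 25 s of the 56 s allowed: the tray lies on the cooling shelf at about x = −0.137 m in the oven frame (limits −0.155 to −0.1235), the hook is back within about 1 mm of where it lay, and the gripper stayed off the tray and bystanders; no verdict was returned.

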